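# Seasoning shakers back on the shelf by size

### The arm

A 6-joint arm with a two-finger parallel gripper is mounted at the origin on the work surface. World frame = base frame: x ahead of the robot, y to its left, z up, the work surface at z = 0. Lengths are in mm, angles in degrees, forces in N, time in s.
With the tool pointing down it reaches from about 300 to 850 mm from the base axis. Payload 4.2 kg.
Tool frame: the origin (TCP) lies midway between the tips of the shut fingers; the grasp point (between the pads) lies 19 mm behind it; x points along the fingers, y is the direction in which the jaws open and shut, and the axes are right-handed (so a half turn about x gives the same grasp; the last joint's range is limited). The gripper opens to 91 mm and grips with 3 to 60 N. Pads are 32 mm wide; open, the fingers measure 118 mm over their backs; the gripper's body (76 mm by 178 mm) begins 60 mm behind the grasp point.
Start: joints at [66.52, 18.312, 89.639, -0, 72.044, -1.146], TCP at [218.506, 531.882, 213.976] pointing down, gripper open.
Joint ranges: [-177.97, 177.97], [-48.28, 115.42], [12.27, 149.76], [-77.06, 257.06], [2.81, 150.46], [-146.56, 146.56]. Speed limits (degrees/s): [147.25, 147.25, 180, 180, 180, 180].

### API

Orientations are given as [roll, pitch, yaw] about the fixed x, y, z axes, in that order (R = Rz(yaw) Ry(pitch) Rx(roll)).
In Python, from workcell import env gives the robot as it stands.
- The arm moves only by the shell command python3 -m handwheel 'ROWS' [FORCE]. ROWS is text: rows parted by semicolons, each of 7 numbers parted by spaces: the turn, a rotation vector about the tool's x, y, z in degrees, then the shift along the tool's x, y, z in m, then the finger opening in m, from 0 to 0.0912. In form: rx ry rz x y z grip; .... A call has 1 to 12 rows; each row is the pose to reach, as a shift and turn from the pose commanded when the call began, along the tool's axes at that moment; what a row does not reach only later rows make up. A row lasts 1/12 s, in which the tool goes at most 41.7 mm and 7.16 degrees, less where a joint would pass 70% of its speed; a pose out of reach is approached as far as the arm can. A call with a gripper value outside its range is refused whole. The fingers move at their own pace and stop on an object; FORCE is the grip in N (left out, the last holds). Time passes only in rows, so rows that repeat a pose let the fingers close. It gives the time, the measured TCP pose, the force and the opening at its end, in the units of the state.
- env.state(): the state, without advancing time (a new reading comes with each control period).
- env.grab_frame(name): name is "scene" or "top"; returns the picture (384x512x3 uint8, red, green, blue); there is no depth.
- env.get_calibration(name): a dict with "mtx" (3x3 intrinsics, pixels), "k1" (the pictures are not rectified: a ray, as slopes to the right and down, at radius r is drawn at 1 + k1 r^2 times it, then the intrinsics apply), "T" (4x4, takes a point from camera to world coordinates). Camera axes: x right, y up, looking along -z (the intrinsics and any distortion apply to the point x, -y, -z); pixel columns grow to the right and rows downward; lengths in mm; the calibration is good to about 2 mm. A picture is of the moment at which its call begins. get_calibration takes no time and is no camera call.
- env.job_done(): hands the job in, once; it reports no verdict.
The state is a dict: "time_s": time; "qpos": joint angles; "qvel": joint speeds; "effort": joint torques, N m; "ee_pos": TCP position; "ee_rot": TCP orientation; "force": force on the tool from outside, world axes, zero at the start; "torque": the same for the moment, N m; "gripper_width": finger opening in mm.
Only numpy, scipy, OpenCV 4.12 (cv2) and the standard library are available. Lean on these libraries where they do the work, as an engineer would, in place of code of your own. Each camera call takes 0.05 s, during which the arm holds its last target. There are 200 camera calls.

### The job

Put the four seasoning shakers back on the low steel shelf, one centred on each blue pad, in order of size: the largest at the end beside the steel pot, stepping down to the smallest at the end beside the white bowl. Keep them upright, set each one down rather than dropping it, and leave the pot and the bowl where they are.

Things in the scene. Friction and masses are not known exactly. Their poses are not given: they have to be found in the camera images.
- shaker_xl_centre (a point): the largest seasoning shaker: round upright stainless-steel can with a red perforated lid, 68 mm in diameter, 110 mm tall over all (the lid, fixed on, is the top 18 mm); the point is its centre, half-way up; z points up its axis. Loose; starts upright on the bench
- shaker_l_centre (a point): the second largest seasoning shaker: round upright stainless-steel can with a yellow perforated lid, 60 mm in diameter, 90 mm tall over all (the lid, fixed on, is the top 18 mm); the point is its centre, half-way up; z points up its axis. Loose; starts upright on the bench
- shaker_m_centre (a point): the second smallest seasoning shaker: round upright stainless-steel can with a green perforated lid, 52 mm in diameter, 70 mm tall over all (the lid, fixed on, is the top 18 mm); the point is its centre, half-way up; z points up its axis. Loose; starts upright on the bench
- shaker_s_centre (a point): the smallest seasoning shaker: round upright stainless-steel can with a white perforated lid, 44 mm in diameter, 50 mm tall over all (the lid, fixed on, is the top 18 mm); the point is its centre, half-way up; z points up its axis. Loose; starts upright on the bench
- pad1: blue round non-slip pad number 1 of 4, 76 mm in diameter, 2 mm thick, one of a straight row of four (1, 2, 3, 4 in that order along the row, 90 mm between centres) glued on the top of a fixed low stainless shelf 370 mm long and 110 mm deep, its top 50 mm above the bench; origin at the centre of the pad's underside (50 mm above the bench), x across the shelf, y along the row, z up. The numbers are not printed on the pads and do not say which shaker goes where
- pad2: blue round non-slip pad number 2 of 4, 76 mm in diameter, 2 mm thick, one of a straight row of four (1, 2, 3, 4 in that order along the row, 90 mm between centres) glued on the top of a fixed low stainless shelf 370 mm long and 110 mm deep, its top 50 mm above the bench; origin at the centre of the pad's underside (50 mm above the bench), x across the shelf, y along the row, z up. The numbers are not printed on the pads and do not say which shaker goes where
- pad3: blue round non-slip pad number 3 of 4, 76 mm in diameter, 2 mm thick, one of a straight row of four (1, 2, 3, 4 in that order along the row, 90 mm between centres) glued on the top of a fixed low stainless shelf 370 mm long and 110 mm deep, its top 50 mm above the bench; origin at the centre of the pad's underside (50 mm above the bench), x across the shelf, y along the row, z up. The numbers are not printed on the pads and do not say which shaker goes where
- pad4: blue round non-slip pad number 4 of 4, 76 mm in diameter, 2 mm thick, one of a straight row of four (1, 2, 3, 4 in that order along the row, 90 mm between centres) glued on the top of a fixed low stainless shelf 370 mm long and 110 mm deep, its top 50 mm above the bench; origin at the centre of the pad's underside (50 mm above the bench), x across the shelf, y along the row, z up. The numbers are not printed on the pads and do not say which shaker goes where
- pot: steel pot with a steel lid and black knob and two small side handles, 122 mm in diameter (158 mm over the handles), 98 mm high; it stands on the bench just beyond one end of the shelf (which end varies), about 140 mm from the centre of the nearest pad; origin at the centre of its underside. Stays where it is
- bowl: white bowl with an orange carved carrot garnish in it, 120 mm in diameter, about 70 mm high with the garnish; it stands on the bench just beyond the other end of the shelf; origin at the centre of its underside. Stays where it is
Not all that is in view belongs to the job. Leave any orange or red look-alike of the part that bears shaker_s_centre alone.

How it is judged:
By the outcome, as a careful person would: the job done as asked, in the order asked, and still so for the second after the job is handed in, with the robot touching nothing.
It also fails if it takes over 106 s, if anything falls off the work surface, if the arm or the gripper's body presses on something with over 40 N, if the wrist force passes 120 N, or if a joint passes its speed limit or range.

## Working session

There is one attempt and no reset: what is moved stays moved. The work goes in short steps, Python scripts to look and compute and a shell command to move; the robot and the scene stay as the last step left them, time stands still between calls to the robot, and variables do not carry over. Pictures are saved under pics/ and viewed, on a budget of 14 in all, crops included, one or two more only if the job needs it, and the job is handed in when it is done.

```bash
mkdir -p pics; ls
python3 - <<'E'
from workcell import env
import cv2,json
for n in("scene","top"):
    f=env.grab_frame(n); cv2.imwrite(f"pics/{n}0.png",f[:,:,::-1]); c=env.get_calibration(n); print(n,c)
print(env.state())
E
```

```text
pics
scene {'mtx': array([[438.75868359,   0.        , 250.36245076],
       [  0.        , 438.75868359, 196.59358771],
       [  0.        ,   0.        ,   1.        ]]), 'k1': -0.16271045677366963, 'T': array([[ 4.54848352e-01, -7.41673478e-01,  4.92984207e-01,
         1.00450837e+03],
       [ 8.90415593e-01,  3.89007543e-01, -2.36290506e-01,
        -1.98415260e+02],
       [-1.65241743e-02,  5.46437173e-01,  8.37337070e-01,
         8.46879999e+02],
       [ 0.00000000e+00,  0.00000000e+00,  0.00000000e+00,
         1.00000000e+00]])}
top {'mtx': array([[354.12926002,   0.        , 260.72409997],
       [  0.        , 354.12926002, 191.33960964],
       [  0.        ,   0.        ,   1.        ]]), 'k1': 0.027701547095440267, 'T': array([[-2.01103902e-02,  9.98064676e-01, -5.88427971e-02,
         4.87879297e+02],
       [-9.99793144e-01, -2.02543847e-02, -1.85163880e-03,
         2.70044729e+01],
       [-3.03987993e-03,  5.87933880e-02,  9.98265544e-01,
         9.85698248e+02],
       [ 0.00000000e+00,  0.00000000e+00,  0.00000000e+00,
         1.00000000e+00]])}
{'time_s': 0.1, 'qpos': array([ 6.65213333e+01,  1.83466834e+01,  8.96999965e+01,  1.01215313e-03,
        7.20426110e+01, -1.14907558e+00]), 'qvel': array([-0.11460766, -0.00738741, -0.20006178,  0.03139648,  0.07732665,
        0.03070348]), 'effort': array([ 6.01550964e-04, -4.13330948e+01, -2.32510561e+01,  7.30123487e-02,
        4.22025297e-02, -6.35229708e-05]), 'ee_pos': array([218.30582016, 531.45973545, 213.21339151]), 'ee_rot': array([ -91.7665749 ,   89.91070397, -114.09647878]), 'force': array([-0.70707943,  0.28842532, -0.56938525]), 'torque': array([-0.02632644,  0.0104233 , -0.02382714]), 'gripper_width': 91.17215386298996}
```

View pics/scene0.png

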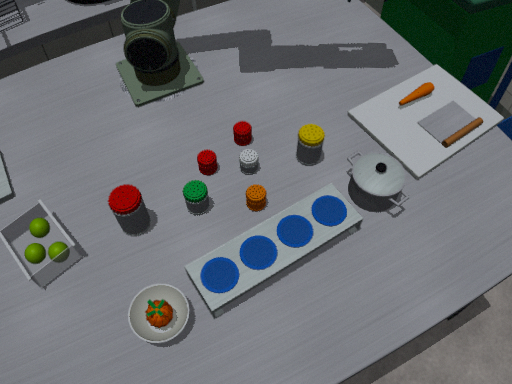

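View pics/top0.png

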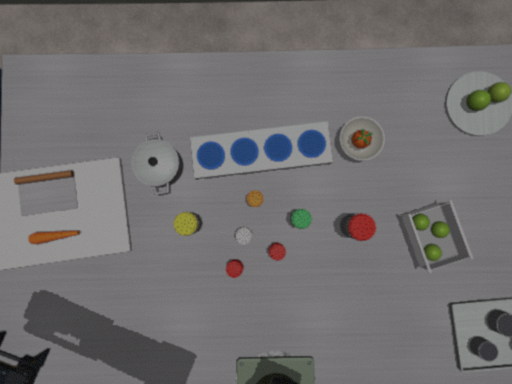

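Top view: the pot is at (155,162) on the +y end and the bowl at (362,139) on the −y end. The pads run from (211,155) to (312,143). The shakers are XL red (360,227), L yellow (186,223), M green (301,218) and S white (243,236). The orange and small red shakers are look-alikes.

```bash
cat > h.py <<'E'
import numpy as np,cv2
from workcell import env
def ray(n,uv):
    c=env.get_calibration(n); K,k,T=c["mtx"],c["k1"],c["T"]
    d=cv2.undistortPoints(np.array([[uv]],float),K,np.array([k,0,0,0,0.]))[0,0]
    return T[:3,3],T[:3,:3]@np.array([d[0],-d[1],-1])
def onz(n,uv,z):
    o,d=ray(n,uv); return (o+d*(z-o[2])/d[2])[:2]
def cross(a,b):
    A=[];B=[]
    for n,uv in(("top",a),("scene",b)):
        o,d=ray(n,uv); d=d/np.linalg.norm(d); P=np.eye(3)-np.outer(d,d); A.append(P);B.append(P@o)
    return np.linalg.solve(sum(A),sum(B))
R={"red":[((0,150,70),(6,255,255)),((174,150,70),(180,255,255))],"yellow":[((22,130,90),(35,255,255))],
 "green":[((60,130,60),(85,255,255))],"blue":[((100,150,60),(125,255,255))],"white":[((0,0,175),(180,40,255))]}
def blobs(img,col,close=5,amin=60):
    h=cv2.cvtColor(img,cv2.COLOR_RGB2HSV); m=sum(cv2.inRange(h,np.array(a),np.array(b)) for a,b in R[col]).astype(np.uint8)
    m=cv2.morphologyEx(m,cv2.MORPH_CLOSE,np.ones((close,close)))
    out=[]
    for c in cv2.findContours(m,cv2.RETR_EXTERNAL,cv2.CHAIN_APPROX_NONE)[0]:
        c=cv2.convexHull(c); M=cv2.moments(c)
        if M["m00"]>amin: out.append((M["m10"]/M["m00"],M["m01"]/M["m00"],M["m00"],cv2.boundingRect(c)))
    return sorted(out,key=lambda t:-t[2])
def near(img,col,uv,**k):
    b=[t for t in blobs(img,col,**k) if np.hypot(t[0]-uv[0],t[1]-uv[1])<15]
    return b[0] if b else None
E
python3 - <<'E'
from h import *
np.set_printoptions(precision=1,suppress=True)
t=cv2.imread("pics/top0.png")[:,:,::-1].copy(); s=cv2.imread("pics/scene0.png")[:,:,::-1].copy()
for nm,col,H,a,b in(("xl","red",110,(360,227),(125,197)),("l","yellow",90,(186,223),(311,133)),("m","green",70,(301,218),(196,189)),("s","white",50,(243,236),(249,157))):
    k=dict(amin=30,close=3)
    A=near(t,col,a,**k);B=near(s,col,b,**k); print(nm,A,B)
    if A and B: print("  ",onz("top",A[:2],H-9),onz("scene",B[:2],H-9),cross(A[:2],B[:2]),H-9)
for a,b in zip(sorted(blobs(t,"blue",amin=300)[:4]),sorted([x for x in blobs(s,"blue",amin=300) if x[0]<350],reverse=True)):
    print("pad",a[:3],b[:3],onz("top",a[:2],52),onz("scene",b[:2],52),cross(a[:2],b[:2]))
print("dist",[onz("top",p,40) for p in((255,198),(277,251),(234,268))],"pot",onz("top",(155,162),98),"bowl",onz("top",(362,139),40))
E
```

```text
xl (361.1094244149272, 226.67267552182165, 527.0, (348, 214, 27, 26)) (123.88880445795338, 198.09599797365755, 658.0, (108, 185, 33, 28))
   [ 447.2 -218.5] [ 447.3 -221.1] [ 446.8 -220.    99.5] 101
l (185.4128205128205, 223.35128205128206, 390.0, (174, 213, 24, 22)) (311.1463844797178, 133.3906525573192, 378.0, (298, 124, 27, 20))
   [463.5 221.8] [463.5 221.5] [463.5 221.7  80.8] 81
m (300.6585724797645, 218.33186166298748, 226.5, (292, 210, 18, 18)) (194.50514981273406, 190.03511235955057, 356.0, (183, 180, 24, 21))
   [469.9 -73.7] [470.3 -76.3] [469.5 -75.   59. ] 61
s None None
pad (210.40970873786407, 155.11197411003235, 515.0) (328.7219796215429, 210.25514660012476, 801.5) [642.  160.4] [644.7 157.6] [642.6 160.6  46.7]
pad (244.04798962386508, 151.2175745784695, 514.0) (294.4244836081106, 230.59465605457646, 879.5) [650.6  70.9] [653.2  68.3] [651.2  70.6  47. ]
pad (277.6237721021611, 147.36640471512771, 509.0) (257.8639312642469, 252.08100999473962, 950.5) [659.1 -18.5] [661.7 -21.2] [659.8 -19.4  46.9]
pad (311.3462908973113, 143.36248785228378, 514.5) (219.50483558994196, 274.6247582205029, 1034.0) [ 667.9 -108.4] [ 670.5 -110.2] [ 668.7 -109.4   47.4]
dist [array([526.1,  44.4]), array([384.6, -11.1]), array([342.5, 103.3])] pot [619.6 293.4] bowl [ 679.  -246.3]
```

```bash
cat >> h.py <<'E'
from scipy.spatial.transform import Rotation as Ro
JAW=5.5
def plan(x,y,z,jaw=JAW):
    "turn (deg rotvec) and shift (m) in tool axes from the measured pose to tool-down at x,y,z with the jaws along angle jaw"
    s=env.state(); R=Ro.from_euler("xyz",s["ee_rot"],degrees=True); M=R.as_matrix()
    best=None
    for a in(jaw,jaw+180):
        a=np.radians(a); X=np.array([0,0,-1.]);Y=np.array([np.cos(a),np.sin(a),0]); T=np.c_[X,Y,np.cross(X,Y)]
        r=(R.inv()*Ro.from_matrix(T)).as_rotvec(degrees=True)
        if best is None or np.linalg.norm(r)<np.linalg.norm(best): best=r
    d=M.T@(np.array([x,y,z])-s["ee_pos"])/1000
    print("t%.2f"%s["time_s"],"pos",s["ee_pos"].round(1),"F",s["force"].round(1),"w %.1f"%s["gripper_width"],"q",s["qpos"].round(0),"toolY",M[:2,1].round(2),"turn",best.round(2),"shift",d.round(4))
E
python3 - <<'E'
from h import *
np.set_printoptions(precision=1,suppress=True)
t=cv2.imread("pics/top0.png")[:,:,::-1].copy(); s=cv2.imread("pics/scene0.png")[:,:,::-1].copy()
for th in(110,125,140,155):
    R["white"]=[((0,0,th),(180,60,255))]
    A=near(t,"white",(243,236),amin=30,close=3);B=near(s,"white",(249,157),amin=30,close=3);print(th,A,B)
    if A: print(onz("top",A[:2],41))
    if B: print(onz("scene",B[:2],41))
    if A and B: print(cross(A[:2],B[:2]))
plan(447,-220,230)
E
```

```text
110 None None
125 (243.54663212435233, 236.0768566493955, 193.0, (236, 228, 17, 17)) None
[425.7  76.7]
140 (243.4673913043478, 235.89613526570048, 138.0, (237, 229, 14, 15)) (248.62616822429908, 155.4618380062305, 214.0, (239, 148, 21, 16))
[426.2  76.9]
[425.8  77.7]
[426.3  77.1  41.9]
155 None (248.3005617977528, 155.47378277153558, 178.0, (240, 149, 18, 14))
[425.5  77. ]
t0.10 pos [218.3 531.5 213.2] F [-0.7  0.3 -0.6] w 91.2 q [67. 18. 90.  0. 72. -1.] toolY [0.4 0.9] turn [62.2  0.1  0.1] shift [-0.  -0.6  0.5]
```

```bash
sed -i 's/^JAW/np.set_printoptions(precision=4,suppress=True)\nJAW/' h.py; python3 -c "
from h import *
plan(447,-220,170)"
```

```text
t0.10 pos [218.3 531.5 213.2] F [-0.7  0.3 -0.6] w 91.2 q [67. 18. 90.  0. 72. -1.] toolY [0.38 0.93] turn [62.17  0.05  0.08] shift [ 0.0441 -0.6082  0.4971]
```

```bash
python3 -m handwheel '3 0 0 0 -0.015 0.012 0.09;8 0 0 0 -0.04 0.033 0.09;14 0 0 0 -0.071 0.058 0.09;20 0 0 0 -0.102 0.083 0.09;26 0 0 0 -0.133 0.109 0.09;32 0 0 0 -0.164 0.134 0.09;38 0 0 0 -0.195 0.159 0.09;44 0 0 0 -0.226 0.185 0.09;50 0 0 0 -0.257 0.21 0.09;56 0 0 0 -0.288 0.235 0.09;62.2 0.05 0.08 0 -0.31 0.253 0.09;62.2 0.05 0.08 0 -0.32 0.262 0.09' 30; python3 -c "
from h import *
plan(447,-220,170)"
```

```text
time_s: 1.1
ee_pos: [339.2, 133.3, 213.8]
ee_rot: [115.2, 90.0, 30.3]
force: [0.0, 0.4, 0.2]
gripper_width: 90.1
t1.10 pos [339.2 133.3 213.8] F [0.  0.4 0.2] w 90.1 q [ 20.  -1. 114.   0.  68.  15.] toolY [1.   0.09] turn [-0.41 -0.02 -0.03] shift [0.0438 0.076  0.3615]
```

```bash
python3 -m handwheel '0 0 0 0.002 0.004 0.02 0.09;0 0 0 0.006 0.011 0.055 0.09;0 0 0 0.011 0.019 0.09 0.09;0 0 0 0.015 0.027 0.13 0.09;0 0 0 0.02 0.035 0.17 0.09;0 0 0 0.025 0.044 0.21 0.09;0 0 0 0.03 0.053 0.25 0.09;0 0 0 0.035 0.061 0.29 0.09;0 0 0 0.04 0.07 0.33 0.09;0 0 0 0.0435 0.075 0.355 0.09;0 0 0 0.0435 0.076 0.3615 0.09;0 0 0 0.0435 0.076 0.3615 0.09'; python3 -c "
from h import *
plan(447,-220,52)"
```

```text
time_s: 2.1
ee_pos: [449.3, -217.5, 169.2]
ee_rot: [-167.4, 89.9, 107.9]
force: [0.1, 0.9, -0.1]
gripper_width: 90.0
t2.10 pos [ 449.3 -217.5  169.2] F [ 0.1  0.9 -0.1] w 90.0 q [-27.  14. 103.   0.  63. -33.] toolY [1.   0.09] turn [-0.19 -0.13  0.03] shift [ 0.1172 -0.0024  0.0025]
```

```bash
python3 -m handwheel '0 0 0 0.005 -0.002 0.002 0.09;0 0 0 0.025 -0.0024 0.0025 0.09;0 0 0 0.05 -0.0024 0.0025 0.09;0 0 0 0.075 -0.0024 0.0025 0.09;0 0 0 0.1 -0.0024 0.0025 0.09;0 0 0 0.112 -0.0024 0.0025 0.09;0 0 0 0.117 -0.0024 0.0025 0.09;0 0 0 0.117 -0.0024 0.0025 0.09;0 0 0 0.117 -0.0024 0.0025 0.08;0 0 0 0.117 -0.0024 0.0025 0.074;0 0 0 0.117 -0.0024 0.0025 0.06;0 0 0 0.117 -0.0024 0.0025 0.06' 30; python3 -c "
from h import *
plan(447,-220,170)"
```

```text
time_s: 3.1
ee_pos: [448.3, -219.1, 54.0]
ee_rot: [92.2, 89.8, 7.6]
force: [1.0, 1.0, 1.8]
gripper_width: 67.6
t3.10 pos [ 448.3 -219.1   54. ] F [1.  1.  1.8] w 67.6 q [-27.  21. 112.   0.  47. -33.] toolY [1.  0.1] turn [-0.04 -0.01 -0.2 ] shift [-0.116  -0.001   0.0008]
```

```bash
python3 -m handwheel '0 0 0 0 0 0 0.05;0 0 0 -0.005 0 0 0.05;0 0 0 -0.02 0 0 0.05;0 0 0 -0.045 0 0 0.05;0 0 0 -0.07 0 0 0.05;0 0 0 -0.095 0 0 0.05;0 0 0 -0.11 0 0 0.05;0 0 0 -0.115 0 0 0.05;0 0 0 -0.115 0 0 0.05' 30; python3 -c "
from h import *
plan(643.3,159,172)"
```

```text
time_s: 3.85
ee_pos: [447.3, -219.1, 168.8]
ee_rot: [104.9, 89.9, 20.4]
force: [-0.6, 0.7, -3.6]
gripper_width: 67.7
t3.85 pos [ 447.3 -219.1  168.8] F [-0.6  0.7 -3.6] w 67.7 q [-27.  13. 104.   0.  63. -33.] toolY [1.  0.1] turn [-0.04 -0.03 -0.11] shift [-0.0026  0.2311 -0.3578]
```

```bash
python3 -m handwheel '0 0 0 0 0.003 -0.005 0.05;0 0 0 0 0.011 -0.017 0.05;0 0 0 0 0.024 -0.037 0.05;0 0 0 0 0.041 -0.063 0.05;0 0 0 0 0.059 -0.091 0.05;0 0 0 0 0.077 -0.119 0.05;0 0 0 0 0.095 -0.147 0.05;0 0 0 0 0.113 -0.175 0.05;0 0 0 0 0.131 -0.203 0.05;0 0 0 0 0.146 -0.226 0.05;0 0 0 0 0.155 -0.24 0.05;0 0 0 0 0.157 -0.243 0.05'; python3 -c "
from h import *
plan(643.3,159,172)"
```

```text
time_s: 4.85
ee_pos: [580.5, 41.2, 166.0]
ee_rot: [-141.0, 89.8, 134.6]
force: [0.3, 0.2, -3.1]
gripper_width: 67.8
t4.85 pos [580.5  41.2 166. ] F [ 0.3  0.2 -3.1] w 67.8 q [ 3. 21. 93.  0. 66. -3.] toolY [1.  0.1] turn [ 0.14 -0.17  0.14] shift [-0.0058  0.0741 -0.1111]
```

```bash
python3 -m handwheel '0 0 0 0 0.004 -0.006 0.05;0 0 0 0 0.012 -0.018 0.05;0 0 0 0 0.024 -0.036 0.05;0 0 0 0 0.038 -0.057 0.05;0 0 0 0 0.052 -0.078 0.05;0 0 0 0 0.065 -0.098 0.05;0 0 0 0 0.072 -0.108 0.05;0 0 0 0 0.074 -0.111 0.05;0 0 0 0 0.074 -0.111 0.05;0 0 0 0 0.074 -0.111 0.05'
python3 - <<'E'
from h import *
plan(643.3,159,107)
for n in("top","scene"): cv2.imwrite(f"pics/{n}1.png",env.grab_frame(n)[:,:,::-1])
E
```

```text
time_s: 5.68
ee_pos: [642.8, 154.3, 168.3]
ee_rot: [-121.3, 89.9, 154.1]
force: [0.2, 0.4, -2.7]
gripper_width: 67.6
t5.68 pos [642.8 154.3 168.3] F [ 0.2  0.4 -2.7] w 67.6 q [12. 28. 81.  0. 71.  7.] toolY [1.   0.09] turn [-0.06 -0.03  0.05] shift [ 0.0613  0.001  -0.0046]
```

View pics/scene1.png

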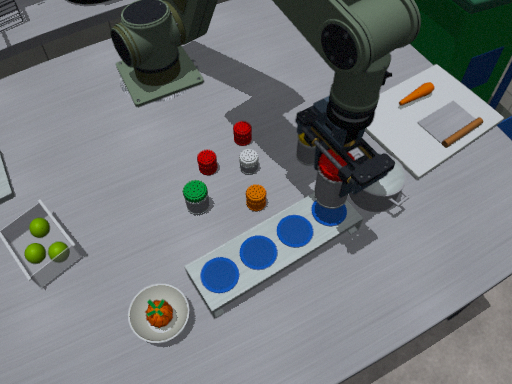

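Run:
```python
from h import *
for i in range(4):
    plan(643.3,159,107); env.grab_frame("top")
plan(643.3,159,107)
```

```text
t5.78 pos [642.8 154.1 168.7] F [ 0.8 -0.2 -3.2] w 67.4 q [12. 28. 81.  0. 71.  7.] toolY [1.   0.09] turn [-0.1  -0.05  0.01] shift [ 0.0617  0.0009 -0.0048]
t5.83 pos [643.  154.2 168.8] F [-0.8  0.9 -2.9] w 67.8 q [12. 28. 81.  0. 71.  7.] toolY [1.   0.09] turn [-0.11 -0.06 -0.02] shift [ 0.0618  0.0008 -0.0047]
t5.88 pos [643.1 154.3 168.9] F [ 0.  -0.1 -2.9] w 67.9 q [12. 28. 81.  0. 71.  7.] toolY [1.   0.09] turn [-0.11 -0.07 -0.03] shift [ 0.0619  0.0006 -0.0046]
t5.93 pos [643.2 154.5 169. ] F [-0.8 -0.2 -3.3] w 67.4 q [12. 28. 81.  0. 71.  7.] toolY [1.   0.09] turn [-0.1  -0.07 -0.04] shift [ 0.062   0.0005 -0.0044]
t5.98 pos [643.3 154.7 168.9] F [-0.1  0.6 -3.1] w 67.6 q [12. 28. 81.  0. 71.  7.] toolY [1.   0.09] turn [-0.09 -0.08 -0.05] shift [ 0.062   0.0004 -0.0042]
```

```bash
python3 -m handwheel '0 0 0 0.005 0 -0.0045 0.05;0 0 0 0.015 0 -0.0045 0.05;0 0 0 0.028 0 -0.0045 0.05;0 0 0 0.04 0 -0.0045 0.05;0 0 0 0.05 0 -0.0045 0.05;0 0 0 0.054 0 -0.0045 0.05;0 0 0 0.056 0 -0.0045 0.05;0 0 0 0.058 0 -0.0045 0.05;0 0 0 0.058 0 -0.0045 0.05;0 0 0 0.058 0 -0.0045 0.05'; python3 -c "
from h import *
plan(643.3,159.9,107)"
```

```text
time_s: 6.82
ee_pos: [643.4, 160.1, 111.2]
ee_rot: [130.9, 89.9, 46.4]
force: [-0.2, 0.3, -4.4]
gripper_width: 67.8
t6.82 pos [643.4 160.1 111.2] F [-0.2  0.3 -4.4] w 67.8 q [13. 30. 86.  0. 64.  7.] toolY [1.  0.1] turn [-0.03 -0.09 -0.11] shift [ 0.0042 -0.0002  0.0002]
```

Centred, about 5 mm above the pad. I'll lower it gently and watch the force.

```bash
python3 -m handwheel '0 0 0 0.001 0 0 0.05;0 0 0 0.002 0 0 0.05;0 0 0 0.003 0 0 0.05;0 0 0 0.004 0 0 0.05;0 0 0 0.0045 0 0 0.05;0 0 0 0.005 0 0 0.05;0 0 0 0.005 0 0 0.05'; python3 -c "
from h import *
plan(643.3,159.9,107)"
```

```text
time_s: 7.4
ee_pos: [643.0, 160.0, 106.1]
ee_rot: [153.4, 89.9, 68.8]
force: [-1.5, -0.1, 0.2]
gripper_width: 67.4
t7.40 pos [643.  160.  106.1] F [-1.5 -0.1  0.2] w 67.4 q [13. 30. 86.  0. 63.  7.] toolY [1.  0.1] turn [-0.04 -0.09 -0.04] shift [-0.0009  0.0003  0.0002]
```

```bash
python3 -m handwheel '0 0 0 0.0005 0 0 0.06;0 0 0 0.0005 0 0 0.069;0 0 0 0 0 0 0.073;0 0 0 0 0 0 0.08;0 0 0 0 0 0 0.09;0 0 0 -0.01 0 0 0.09;0 0 0 -0.03 0 0 0.09;0 0 0 -0.06 0 0 0.09;0 0 0 -0.08 0 0 0.09;0 0 0 -0.085 0 0 0.09;0 0 0 -0.085 0 0 0.09'; python3 -c "
from h import *
plan(463.5,221.7,160)"
```

```text
time_s: 8.32
ee_pos: [644.1, 160.1, 193.1]
ee_rot: [111.0, 89.7, 26.4]
force: [-1.0, -0.8, -0.8]
gripper_width: 89.7
t8.32 pos [644.1 160.1 193.1] F [-1.  -0.8 -0.8] w 89.7 q [13. 27. 79.  0. 74.  7.] toolY [1.  0.1] turn [-0.03 -0.12 -0.31] shift [ 0.0323 -0.1741 -0.0784]
```

```bash
python3 -m handwheel '0 -0.1 -0.3 0 -0.012 -0.006 0.09;0 -0.1 -0.3 0 -0.035 -0.016 0.09;0 -0.1 -0.3 0.005 -0.065 -0.029 0.09;0 -0.1 -0.3 0.015 -0.095 -0.043 0.09;0 -0.1 -0.3 0.03 -0.125 -0.056 0.09;0 -0.1 -0.3 0.045 -0.15 -0.068 0.09;0 -0.1 -0.3 0.055 -0.168 -0.076 0.09;0 -0.1 -0.3 0.06 -0.174 -0.0784 0.09;0 -0.1 -0.3 0.06 -0.174 -0.0784 0.09;0 -0.1 -0.3 0.06 -0.174 -0.0784 0.09'; python3 -c "
from h import *
plan(463.5,221.7,40)
env.grab_frame('top')
env.grab_frame('top')
plan(463.5,221.7,40)"
```

```text
time_s: 9.15
ee_pos: [462.5, 221.5, 130.3]
ee_rot: [-81.1, 89.7, -165.6]
force: [1.6, 0.2, 1.0]
gripper_width: 90.1
t9.15 pos [462.5 221.5 130.3] F [1.6 0.2 1. ] w 90.1 q [ 24.  17. 105.   0.  59.  19.] toolY [1.  0.1] turn [0.   0.04 0.27] shift [ 0.0903  0.0014 -0.0002]
t9.25 pos [463.9 221.5 131. ] F [ 0.2 -1.9 -0.3] w 89.8 q [ 24.  17. 105.   0.  59.  19.] toolY [1.   0.09] turn [-0.07  0.    0.16] shift [ 0.091  -0.0001 -0.0003]
```

```bash
python3 -m handwheel '0 0 0.15 0.01 0 0 0.09;0 0 0.15 0.03 0 0 0.09;0 0 0.15 0.055 0 0 0.09;0 0 0.15 0.075 0 0 0.09;0 0 0.15 0.087 0 0 0.09;0 0 0.15 0.091 0 0 0.09;0 0 0.15 0.091 0 0 0.08;0 0 0.15 0.091 0 0 0.07;0 0 0.15 0.091 0 0 0.063;0 0 0.15 0.091 0 0 0.05;0 0 0.15 0.091 0 0 0.05;0 0 0.15 0.091 0 0 0.05' 30; python3 -c "
from h import *
plan(652,69.6,160)"
```

```text
time_s: 10.25
ee_pos: [463.4, 221.9, 40.7]
ee_rot: [112.3, 89.9, 27.8]
force: [2.1, -0.0, 3.4]
gripper_width: 59.3
t10.25 pos [463.4 221.9  40.7] F [ 2.1 -0.   3.4] w 59.3 q [ 24.  23. 111.   0.  46.  19.] toolY [1.  0.1] turn [-0.03 -0.04 -0.1 ] shift [-0.1191  0.1735  0.1695]
```

```bash
python3 -m handwheel '0 0 0 -0.005 0 0 0.05;0 0 0 -0.02 0 0 0.05;0 0 0 -0.045 0 0 0.05;0 0 0 -0.07 0 0 0.05;0 0 0 -0.095 0 0.005 0.05;0 0 0 -0.112 0 0.018 0.05;0 0 0 -0.119 0 0.04 0.05;0 0 0 -0.119 0 0.07 0.05;0 0 0 -0.119 0 0.1 0.05;0 0 0 -0.119 0.003 0.13 0.05;0 0 0 -0.119 0.015 0.155 0.05;0 0 0 -0.119 0.03 0.167 0.05' 30; python3 -m handwheel '0 0 0 0 0.022 0.002 0.05;0 0 0 0 0.047 0.002 0.05;0 0 0 0 0.072 0.002 0.05;0 0 0 0 0.097 0.002 0.05;0 0 0 0 0.12 0.002 0.05;0 0 0 0 0.135 0.002 0.05;0 0 0 0 0.142 0.002 0.05;0 0 0 0 0.1435 0.0025 0.05;0 0 0 0 0.1435 0.0025 0.05;0 0 0 0 0.1435 0.0025 0.05'
python3 - <<'E'
from h import *
for n in("top","scene"): cv2.imwrite(f"pics/{n}2.png",env.grab_frame(n)[:,:,::-1])
plan(652,69.6,92.7)
E
```

```text
time_s: 11.25
ee_pos: [506.4, 55.3, 158.5]
ee_rot: [-75.1, 89.7, -159.7]
force: [0.9, -0.1, -4.6]
gripper_width: 59.4
time_s: 12.08
ee_pos: [649.6, 69.1, 158.2]
ee_rot: [-86.4, 89.8, -170.9]
force: [0.3, 0.0, -2.8]
gripper_width: 59.8
t12.18 pos [649.9  69.2 158.6] F [-0.1 -0.8 -2.5] w 59.4 q [ 5. 27. 83. -0. 69. -0.] toolY [1.  0.1] turn [-0.03  0.01  0.16] shift [ 0.0659  0.0023 -0.0002]
```

View pics/scene2.png

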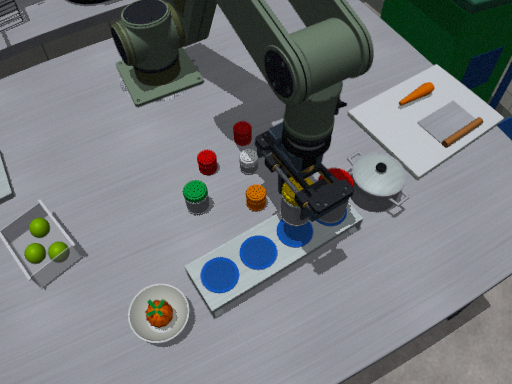

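XL stands on the end pad by the pot, and L is held over pad 2. Next I lower L.

```bash
python3 -m handwheel '0 0 0.1 0.008 0.001 0 0.05;0 0 0.1 0.02 0.002 0 0.05;0 0 0.1 0.035 0.0023 0 0.05;0 0 0.1 0.048 0.0023 0 0.05;0 0 0.1 0.056 0.0023 0 0.05;0 0 0.1 0.059 0.0023 0 0.05;0 0 0.1 0.061 0.0023 0 0.05;0 0 0.1 0.061 0.0023 0 0.05;0 0 0.1 0.061 0.0023 0 0.05'; python3 -c "
from h import *
plan(652,69.6,92.7)"
```

```text
time_s: 12.93
ee_pos: [653.6, 69.5, 97.9]
ee_rot: [75.8, 89.9, -8.8]
force: [-0.4, 0.1, -2.8]
gripper_width: 59.5
t12.93 pos [653.6  69.5  97.9] F [-0.4  0.1 -2.8] w 59.5 q [ 5. 30. 87. -0. 62. -0.] toolY [1.  0.1] turn [-0.03  0.02 -0.06] shift [ 0.0052 -0.0016 -0.0003]
```

```bash
python3 -m handwheel '0 0 0 0.001 -0.001 0 0.05;0 0 0 0.002 -0.001 0 0.05;0 0 0 0.003 -0.001 0 0.05;0 0 0 0.004 -0.001 0 0.05;0 0 0 0.0045 -0.001 0 0.05;0 0 0 0.005 -0.001 0 0.05;0 0 0 0.0055 -0.001 0 0.05;0 0 0 0.0055 -0.001 0 0.05'; python3 -c "
from h import *
plan(652,69.6,92.7)"
```

```text
time_s: 13.6
ee_pos: [652.2, 69.3, 92.7]
ee_rot: [35.7, 90.0, -48.8]
force: [-2.4, -0.8, 4.0]
gripper_width: 59.7
t13.60 pos [652.2  69.3  92.7] F [-2.4 -0.8  4. ] w 59.7 q [ 5. 31. 88. -0. 61. -0.] toolY [1.  0.1] turn [-0.03  0.02 -0.01] shift [ 0.     -0.0002 -0.0003]
```

Contact, with the force going from −2.8 to +4 N. Now I release, rise, and go to M at (470,−75).

```bash
python3 -m handwheel '0 0 0 0 0 0 0.06;0 0 0 0 0 0 0.065;0 0 0 -0.0005 0 0 0.07;0 0 0 -0.001 0 0 0.08;0 0 0 -0.002 0 0 0.08;0 0 0 -0.015 0 0 0.08;0 0 0 -0.04 0 0 0.08;0 0 0 -0.065 0 0 0.08;0 0 0 -0.08 0 0 0.08;0 0 0 -0.08 0 0 0.08'; python3 -c "
from h import *
plan(470,-75,115)"
```

```text
time_s: 14.43
ee_pos: [654.6, 69.6, 176.0]
ee_rot: [88.2, 89.5, 3.7]
force: [0.2, -0.5, 0.6]
gripper_width: 80.1
t14.43 pos [654.6  69.6 176. ] F [ 0.2 -0.5  0.6] w 80.1 q [ 5. 27. 82. -0. 71. -0.] toolY [1.  0.1] turn [-0.03  0.01 -0.46] shift [ 0.0594 -0.198   0.1264]
```

```bash
python3 -m handwheel '0 0 0 0 -0.012 0.008 0.08;0 0 0 0 -0.035 0.022 0.08;0 0 0 0.005 -0.065 0.041 0.08;0 0 0 0.015 -0.095 0.06 0.08;0 0 0 0.028 -0.125 0.08 0.08;0 0 0 0.04 -0.155 0.099 0.08;0 0 0 0.052 -0.18 0.115 0.08;0 0 0 0.058 -0.193 0.123 0.08;0 0 0 0.06 -0.196 0.126 0.08;0 0 0 0.06 -0.196 0.126 0.08;0 0 0 0.06 -0.196 0.126 0.08'; python3 -c "
from h import *
env.grab_frame('top')
env.grab_frame('top')
plan(470,-75,28)"
```

```text
time_s: 15.35
ee_pos: [470.2, -74.6, 112.0]
ee_rot: [79.1, 89.9, -5.5]
force: [0.3, 0.8, 0.0]
gripper_width: 79.9
t15.45 pos [470.7 -74.3 112.2] F [ 0.3 -0.6  0.2] w 80.1 q [-10.  15. 111.  -0.  54. -16.] toolY [1.  0.1] turn [ 0.01  0.03 -0.09] shift [ 0.0842 -0.0009  0.0006]
```

```bash
python3 -m handwheel '0 0 0 0.01 -0.001 0.0006 0.08;0 0 0 0.03 -0.001 0.0006 0.08;0 0 0 0.055 -0.001 0.0006 0.08;0 0 0 0.072 -0.001 0.0006 0.08;0 0 0 0.081 -0.001 0.0006 0.08;0 0 0 0.084 -0.001 0.0006 0.08;0 0 0 0.084 -0.001 0.0006 0.07;0 0 0 0.084 -0.001 0.0006 0.062;0 0 0 0.084 -0.001 0.0006 0.055;0 0 0 0.084 -0.001 0.0006 0.045;0 0 0 0.084 -0.001 0.0006 0.045;0 0 0 0.084 -0.001 0.0006 0.045' 25; python3 -c "
from h import *
plan(660.4,-19.8,150)"
```

```text
time_s: 16.45
ee_pos: [469.3, -75.6, 28.9]
ee_rot: [71.5, 89.8, -13.1]
force: [0.6, 0.7, 2.9]
gripper_width: 51.4
t16.45 pos [469.3 -75.6  28.9] F [0.6 0.7 2.9] w 51.4 q [-11.  21. 117.  -0.  42. -16.] toolY [1.  0.1] turn [-0.04  0.05 -0.15] shift [-0.1206  0.1959 -0.0373]
```

```bash
python3 -m handwheel '0 0 0 -0.005 0 0 0.045;0 0 0 -0.02 0 0 0.045;0 0 0 -0.045 0 0 0.045;0 0 0 -0.07 0.003 -0.001 0.045;0 0 0 -0.095 0.013 -0.003 0.045;0 0 0 -0.112 0.03 -0.006 0.045;0 0 0 -0.119 0.052 -0.01 0.045;0 0 0 -0.12 0.077 -0.015 0.045;0 0 0 -0.12 0.102 -0.02 0.045;0 0 0 -0.12 0.127 -0.025 0.045;0 0 0 -0.12 0.152 -0.03 0.045;0 0 0 -0.12 0.172 -0.034 0.045' 25; python3 -m handwheel '0 0 0 0 0.014 -0.002 0.045;0 0 0 0 0.021 -0.0033 0.045;0 0 0 0 0.0235 -0.0033 0.045;0 0 0 0 0.0235 -0.0033 0.045;0 0 0 0 0.0235 -0.0033 0.045;0 0 0 0 0.0235 -0.0033 0.045'; python3 -c "
from h import *
env.grab_frame('top')
env.grab_frame('top')
plan(660.4,-20,81)"
```

```text
time_s: 17.45
ee_pos: [637.1, -24.6, 147.6]
ee_rot: [-86.9, 89.9, -171.4]
force: [-0.5, -0.1, -1.5]
gripper_width: 51.3
time_s: 17.95
ee_pos: [658.2, -20.0, 148.0]
ee_rot: [-79.0, 89.9, -163.6]
force: [-0.5, 0.3, -1.7]
gripper_width: 51.5
t18.05 pos [658.5 -19.9 148.2] F [ 0.4  0.8 -1.5] w 51.3 q [-3. 28. 83. -0. 68. -8.] toolY [1.   0.09] turn [-0.05  0.02  0.02] shift [0.0672 0.0019 0.0002]
```

```bash
python3 -m handwheel '0 0 0 0.008 0.001 0 0.045;0 0 0 0.02 0.001 0 0.045;0 0 0 0.035 0.001 0 0.045;0 0 0 0.048 0.001 0 0.045;0 0 0 0.057 0.001 0 0.045;0 0 0 0.06 0.001 0 0.045;0 0 0 0.062 0.001 0 0.045;0 0 0 0.062 0.001 0 0.045;0 0 0 0.062 0.001 0 0.045'; python3 -c "
from h import *
plan(660.4,-20,81)"
```

```text
time_s: 18.8
ee_pos: [660.7, -19.6, 86.6]
ee_rot: [69.6, 89.9, -15.0]
force: [0.3, 0.4, -1.3]
gripper_width: 51.9
t18.80 pos [660.7 -19.6  86.6] F [ 0.3  0.4 -1.3] w 51.9 q [-3. 31. 88. -0. 61. -8.] toolY [1.  0.1] turn [-0.03  0.03 -0.07] shift [ 0.0056 -0.0004  0.0003]
```

```bash
python3 -m handwheel '0 0 0 0.001 0 0 0.045;0 0 0 0.002 0 0 0.045;0 0 0 0.003 0 0 0.045;0 0 0 0.004 0 0 0.045;0 0 0 0.0045 0 0 0.045;0 0 0 0.005 0 0 0.045;0 0 0 0.0055 0 0 0.045;0 0 0 0.0055 0 0 0.045'; python3 -c "
from h import *
plan(660.4,-20,81)"
```

```text
time_s: 19.47
ee_pos: [660.2, -19.6, 80.9]
ee_rot: [10.9, 90.0, -73.6]
force: [-1.3, 0.4, 2.2]
gripper_width: 51.3
t19.47 pos [660.2 -19.6  80.9] F [-1.3  0.4  2.2] w 51.3 q [-3. 32. 88. -0. 60. -8.] toolY [1.  0.1] turn [-0.03  0.02 -0.  ] shift [-0.0001  0.0002  0.0004]
```

```bash
python3 -m handwheel '0 0 0 0 0 0 0.052;0 0 0 0 0 0 0.057;0 0 0 -0.0005 0 0 0.062;0 0 0 -0.001 0 0 0.075;0 0 0 -0.002 0 0 0.075;0 0 0 -0.015 0 0 0.075;0 0 0 -0.04 0 0 0.075;0 0 0 -0.065 0 0 0.075;0 0 0 -0.08 0 0 0.075;0 0 0 -0.08 0 0 0.075'; python3 -c "
from h import *
plan(426,77.2,100)"
```

```text
time_s: 20.3
ee_pos: [662.6, -19.7, 164.6]
ee_rot: [80.1, 89.5, -4.4]
force: [0.6, -0.2, 0.9]
gripper_width: 75.0
t20.30 pos [662.6 -19.7 164.6] F [ 0.6 -0.2  0.9] w 75.0 q [-3. 28. 82. -0. 70. -8.] toolY [1.  0.1] turn [-0.03  0.08 -0.46] shift [ 0.0627 -0.2268 -0.119 ]
```

```bash
python3 -m handwheel '0 0 0 0 -0.012 -0.004 0.075;0 0 0 0 -0.035 -0.012 0.075;0 0 0 0 -0.067 -0.028 0.075;0 0 0 0.01 -0.1 -0.046 0.075;0 0 0 0.022 -0.133 -0.064 0.075;0 0 0 0.035 -0.166 -0.083 0.075;0 0 0 0.048 -0.195 -0.1 0.075;0 0 0 0.057 -0.215 -0.113 0.075;0 0 0 0.061 -0.223 -0.118 0.075;0 0 0 0.061 -0.225 -0.119 0.075;0 0 0 0.061 -0.225 -0.119 0.075;0 0 0 0.061 -0.225 -0.119 0.075'
python3 - <<'E'
from h import *
for n in("top","scene"): cv2.imwrite(f"pics/{n}3.png",env.grab_frame(n)[:,:,::-1])
plan(426,77.2,16)
E
```

```text
time_s: 21.3
ee_pos: [427.0, 77.3, 99.9]
ee_rot: [82.2, 89.9, -2.4]
force: [0.6, -0.6, 1.1]
gripper_width: 75.2
t21.40 pos [426.9  77.2  99.8] F [ 0.8 -0.5  0.1] w 75.3 q [  9.  12. 117.  -0.  51.   3.] toolY [1.   0.09] turn [-0.08  0.02 -0.12] shift [ 0.0838 -0.0011 -0.0002]
```

View pics/scene3.png

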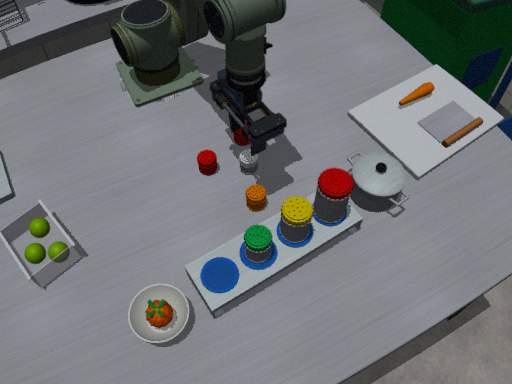

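```bash
python3 -m handwheel '0 0 0 0.01 -0.001 0 0.075;0 0 0 0.03 -0.001 0 0.075;0 0 0 0.055 -0.001 0 0.075;0 0 0 0.072 -0.001 0 0.075;0 0 0 0.082 -0.001 0 0.075;0 0 0 0.086 -0.001 0 0.075;0 0 0 0.086 -0.001 0 0.065;0 0 0 0.086 -0.001 0 0.055;0 0 0 0.086 -0.001 0 0.048;0 0 0 0.086 -0.001 0 0.038;0 0 0 0.086 -0.001 0 0.038;0 0 0 0.086 -0.001 0 0.038' 20; python3 -c "
from h import *
plan(669.1,-109.3,140)"
```

```text
time_s: 22.4
ee_pos: [425.0, 77.5, 14.1]
ee_rot: [86.2, 89.9, 1.7]
force: [0.8, -0.2, 2.3]
gripper_width: 43.3
t22.40 pos [425.   77.5  14.1] F [ 0.8 -0.2  2.3] w 43.3 q [  9.  20. 123.  -0.  37.   3.] toolY [1.  0.1] turn [-0.03  0.01 -0.15] shift [-0.1253  0.2255  0.2092]
```

```bash
python3 -m handwheel '0 0 0 -0.005 0 0 0.038;0 0 0 -0.02 0 0 0.038;0 0 0 -0.045 0 0 0.038;0 0 0 -0.072 0 0.004 0.038;0 0 0 -0.1 0.004 0.015 0.038;0 0 0 -0.117 0.012 0.034 0.038;0 0 0 -0.124 0.024 0.056 0.038;0 0 0 -0.126 0.04 0.079 0.038;0 0 0 -0.126 0.058 0.1 0.038;0 0 0 -0.126 0.078 0.12 0.038;0 0 0 -0.126 0.098 0.14 0.038;0 0 0 -0.126 0.118 0.158 0.038' 20; python3 -m handwheel '0 0 0 0 0.02 0.016 0.038;0 0 0 0 0.042 0.031 0.038;0 0 0 0 0.066 0.042 0.038;0 0 0 0 0.087 0.049 0.038;0 0 0 0 0.101 0.051 0.038;0 0 0 0 0.106 0.0512 0.038;0 0 0 0 0.1075 0.0512 0.038;0 0 0 0 0.1075 0.0512 0.038;0 0 0 0 0.1075 0.0512 0.038'; python3 -c "
from h import *
env.grab_frame('top')
env.grab_frame('top')
plan(669.1,-109.2,66.2)"
```

```text
time_s: 23.4
ee_pos: [556.6, -69.8, 139.5]
ee_rot: [-87.5, 89.9, -172.0]
force: [1.2, 0.9, -1.6]
gripper_width: 43.5
time_s: 24.15
ee_pos: [667.1, -109.0, 139.4]
ee_rot: [-94.2, 89.9, -178.7]
force: [-0.5, -0.1, -1.7]
gripper_width: 43.5
t24.25 pos [ 667.3 -109.1  139.7] F [ 0.5 -0.1 -1.1] w 43.6 q [-10.  30.  81.  -0.  69. -16.] toolY [1.  0.1] turn [-0.02  0.01  0.05] shift [0.0735 0.0018 0.0002]
```

```bash
python3 -m handwheel '0 0 0 0.008 0.001 0 0.038;0 0 0 0.022 0.001 0 0.038;0 0 0 0.038 0.001 0 0.038;0 0 0 0.053 0.001 0 0.038;0 0 0 0.063 0.001 0 0.038;0 0 0 0.067 0.001 0 0.038;0 0 0 0.069 0.001 0 0.038;0 0 0 0.069 0.001 0 0.038;0 0 0 0.069 0.001 0 0.038'; python3 -c "
from h import *
plan(669.1,-109.2,66.2)"
```

```text
time_s: 25.0
ee_pos: [669.9, -109.4, 71.2]
ee_rot: [62.5, 89.9, -22.0]
force: [-0.2, 0.0, -1.1]
gripper_width: 43.7
t25.00 pos [ 669.9 -109.4   71.2] F [-0.2  0.  -1.1] w 43.7 q [-10.  34.  86.  -0.  61. -16.] toolY [1.  0.1] turn [-0.03  0.04 -0.08] shift [ 0.005  -0.0008 -0.0003]
```

```bash
python3 -m handwheel '0 0 0 0.001 0 0 0.038;0 0 0 0.002 0 0 0.038;0 0 0 0.003 0 0 0.038;0 0 0 0.004 0 0 0.038;0 0 0 0.0045 0 0 0.038;0 0 0 0.005 0 0 0.038;0 0 0 0.0053 0 0 0.038;0 0 0 0.0053 0 0 0.038'; python3 -c "
from h import *
plan(669.1,-109.2,66.2)"
```

```text
time_s: 25.67
ee_pos: [669.4, -109.4, 66.2]
ee_rot: [42.2, 90.0, -42.3]
force: [-2.4, 0.3, 4.9]
gripper_width: 43.0
t25.67 pos [ 669.4 -109.4   66.2] F [-2.4  0.3  4.9] w 43.0 q [-10.  34.  86.  -0.  60. -16.] toolY [1.  0.1] turn [-0.03  0.03 -0.02] shift [ 0.     -0.0002 -0.0002]
```

Contact. I release, rise, and retract toward the base so both cameras have a clear view.

```bash
python3 -m handwheel '0 0 0 0 0 0 0.044;0 0 0 0 0 0 0.049;0 0 0 -0.0005 0 0 0.054;0 0 0 -0.001 0 0 0.065;0 0 0 -0.002 0 0 0.065;0 0 0 -0.015 0 0 0.065;0 0 0 -0.04 0 0 0.065;0 0 0 -0.07 0 0 0.065;0 0 0 -0.1 -0.01 0 0.065;0 0 0 -0.12 -0.035 0 0.065;0 0 0 -0.13 -0.065 0 0.065;0 0 0 -0.13 -0.095 0 0.065'; python3 -m handwheel '0 0 0 0 -0.035 0 0.065;0 0 0 0 -0.07 0 0.065;0 0 0 0 -0.105 0 0.065;0 0 0 0 -0.14 0 0.065;0 0 0 0 -0.17 0 0.065;0 0 0 0 -0.19 0 0.065;0 0 0 0 -0.2 0 0.065;0 0 0 0 -0.2 0 0.065'
python3 - <<'E'
from h import *
P={}
for n in("top","scene"): P[n]=env.grab_frame(n); cv2.imwrite(f"pics/{n}4.png",P[n][:,:,::-1])
R["white"]=[((0,0,140),(180,60,255))]
u=np.array([-.096,.9954]); a=np.array([.9954,.096])
pads=[(642,160.4,644.7,157.6),(650.6,70.9,653.2,68.3),(659.1,-18.5,661.7,-21.2),(667.9,-108.4,670.5,-110.2)]
for (nm,col,H),p in zip((("xl","red",162),("l","yellow",142),("m","green",122),("s","white",102)),pads):
    for i,n in enumerate(("top","scene")):
        q=np.array(p[2*i:2*i+2])
        c=sorted((np.linalg.norm(onz(n,b[:2],H-9)-q),*b[:2]) for b in blobs(P[n],col,close=3,amin=60))[0]
        d=onz(n,c[1:],H-9)-q; print(nm,n,np.round(c[1:],1),"off pad: across %.1f along %.1f"%(d@a,d@u))
plan(0,0,0)
c=np.hstack([cv2.resize(P["scene"][140:340,120:420],(450,300)),cv2.resize(P["top"][100:200,120:400],(350,300))]); cv2.imwrite("pics/both4.png",c[:,:,::-1])
E
```

```text
time_s: 26.67
ee_pos: [575.6, -118.7, 198.1]
ee_rot: [68.5, 89.6, -16.0]
force: [1.0, 0.1, 0.3]
gripper_width: 65.0
time_s: 27.33
ee_pos: [374.2, -137.4, 195.4]
ee_rot: [9.2, 90.0, -75.4]
force: [-0.9, -1.0, -0.6]
gripper_width: 65.0
xl top [204.5 148.6] off pad: across -0.8 along -0.6
xl scene [335.7 182. ] off pad: across -1.8 along 1.6
l top [243.  145.8] off pad: across -0.8 along -1.4
l scene [296.7 209.4] off pad: across -2.0 along -0.1
m top [278.7 143.2] off pad: across -0.8 along 0.1
m scene [257.4 236.7] off pad: across -2.4 along 0.8
s top [357.1 140.3] off pad: across -13.2 along -109.3
s scene [242.2 199.8] off pad: across -100.0 along 116.4
t27.43 pos [ 376.9 -137.7  195.6] F [0.4 0.  0.4] w 64.7 q [-22.   3. 112.   0.  65. -27.] toolY [1.   0.09] turn [-0.06  0.06 -0.11] shift [ 0.1947 -0.3625 -0.173 ]
```

View pics/both4.png

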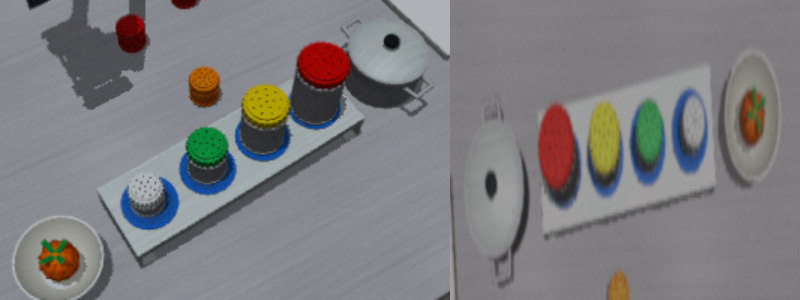

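XL, L and M are within about 2 mm of their pad centres in both views. The white lid merged with the shelf in the mask, so I measure S inside its pad's outline.

Run:
```python
from h import *
a=np.array([.9954,.096]);u=np.array([-.096,.9954])
for n,c0,q in(("top",(311.3,143.4),(667.9,-108.4)),("scene",(219.5,274.6),(670.5,-110.2))):
    im=cv2.imread(f"pics/{n}4.png")[:,:,::-1].copy(); h=cv2.cvtColor(im,cv2.COLOR_RGB2HSV)
    roi=np.zeros(h.shape[:2],np.uint8); r=12 if n=="top" else 19
    cv2.circle(roi,tuple(int(round(v)) for v in(c0 if n=="top" else (219,270))),r,255,-1)
    for th in(110,130,145):
        m=cv2.inRange(h,np.array([0,0,th]),np.array([180,70,255]))&roi
        m=cv2.morphologyEx(m,cv2.MORPH_CLOSE,np.ones((3,3)))
        cs=max(cv2.findContours(m,cv2.RETR_EXTERNAL,cv2.CHAIN_APPROX_NONE)[0],key=cv2.contourArea); k=cv2.convexHull(cs); M=cv2.moments(k)
        p=(M["m10"]/M["m00"],M["m01"]/M["m00"]); d=onz(n,p,93)-np.array(q); print(n,th,np.round(p,1),M["m00"],cv2.boundingRect(k),"across %.1f along %.1f"%(d@a,d@u))
# pot and bowl: image difference before/after
for n,b in(("top",(130,130,55,70)),("top",(335,112,55,55)),("scene",(125,280,70,70)),("scene",(372,150,40,60))):
    x,y,w,hh=b; A=cv2.imread(f"pics/{n}0.png",0)[y:y+hh,x:x+w].astype(np.float32);B=cv2.imread(f"pics/{n}4.png",0)[y:y+hh,x:x+w].astype(np.float32)
    print(n,b,"shift px",cv2.phaseCorrelate(A,B))
```

```text
top 110 [314.3 140.4] 205.0 (307, 132, 16, 18) across -0.6 along -1.7
top 130 [314.4 139.9] 183.5 (307, 132, 16, 16) across 0.7 along -2.1
top 145 [314.8 139.7] 160.5 (308, 132, 15, 16) across 1.0 along -3.3
scene 110 [218.2 263.5] 630.0 (201, 251, 37, 26) across -4.0 along 3.4
scene 130 [218.2 263.5] 630.0 (201, 251, 37, 26) across -4.0 along 3.4
scene 145 [218.3 263.2] 612.0 (201, 251, 37, 25) across -4.5 along 3.8
top (130, 130, 55, 70) shift px ((0.026588543947251964, -0.010906699776676021), 0.9650155789322323)
top (335, 112, 55, 55) shift px ((0.038657681705213776, 0.0386010812562958), 1.0025108151965672)
scene (125, 280, 70, 70) shift px ((0.00679620190899044, 0.03760668086106023), 0.9879810501947816)
scene (372, 150, 40, 60) shift px ((-0.027038927060040407, -0.07407175551040268), 1.011123277147611)
```

Run:
```python
from h import *
a=np.array([.9954,.096]);u=np.array([-.096,.9954])
V=[]
for n,c0,r,q in(("top",(314,141),13,(667.9,-108.4)),("scene",(218,266),17,(670.5,-110.2))):
    im=cv2.imread(f"pics/{n}4.png")[:,:,::-1].copy(); h=cv2.cvtColor(im,cv2.COLOR_RGB2HSV)
    for th in(120,140):
        m=cv2.inRange(h,np.array([0,0,th]),np.array([180,70,255]))
        L,lab,st,ce=cv2.connectedComponentsWithStats(m,connectivity=4); k=lab[int(c0[1])-3:int(c0[1])+4,int(c0[0])-3:int(c0[0])+4]; k=np.bincount(k[k>0]).argmax()
        p=cv2.findNonZero((lab==k).astype(np.uint8)); M=cv2.moments(cv2.convexHull(p)); p=(M["m10"]/M["m00"],M["m01"]/M["m00"])
        d=onz(n,p,93)-np.array(q); print(n,th,np.round(p,1),st[k],"across %.1f along %.1f"%(d@a,d@u))
    x,y=int(c0[0]),int(c0[1]); V.append(cv2.resize(im[y-28:y+28,x-32:x+32],(400,350),interpolation=cv2.INTER_NEAREST))
cv2.imwrite("pics/s4.png",np.hstack(V)[:,:,::-1])
```

```text
top 120 [246.7 198.3] [     0     15    512    369 131584] across -127.1 along 185.8
top 140 [264.2 149.3] [ 193  121  140   57 2892] across -8.3 along 127.5
scene 120 [242.4 199.7] [     0      0    512    384 136872] across -99.8 along 116.8
scene 140 [242.5 199.6] [     0      0    512    384 122696] across -99.9 along 117.0
```

View pics/s4.png

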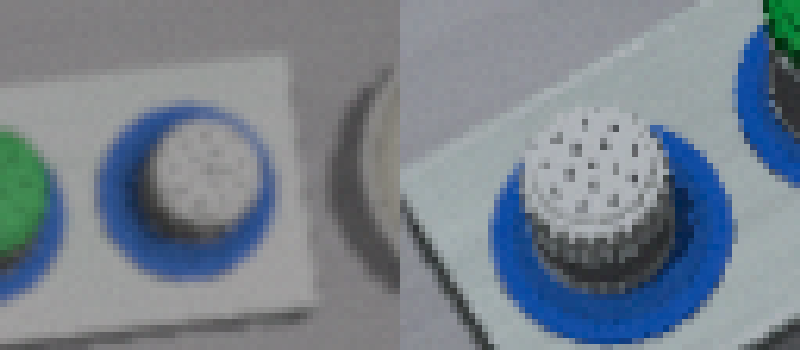

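Run:
```python
from h import *
a=np.array([.9954,.096]);u=np.array([-.096,.9954])
for n,p,q in(("top",(314.3,141.1),(667.9,-108.4)),("scene",(217.0,265.0),(670.5,-110.2))):
    d=onz(n,p,93)-np.array(q); print(n,"across %.1f along %.1f"%(d@a,d@u))
plan(0,0,0)
```

```text
top across -2.4 along -1.5
scene across -2.6 along -0.2
t27.43 pos [ 376.9 -137.7  195.6] F [0.4 0.  0.4] w 64.7 q [-22.   3. 112.   0.  65. -27.] toolY [1.   0.09] turn [-0.06  0.06 -0.11] shift [ 0.1947 -0.3625 -0.173 ]
```

```bash
python3 -c "
from workcell import env
print(env.job_done(), env.state()['time_s'])"
```

```text
the job is handed in; nothing more can be done
the job is handed in; nothing more can be done
```

All four shakers are back on the shelf, one per blue pad and upright. From pot to bowl they run red (largest), yellow, green, white (smallest). I lowered each one until the wrist force showed contact before releasing it. The arm was clear of everything, and the job was handed in at about 27 s of the 106 s allowed.

**Last checks:**
- **Centring:** red, yellow and green measured within about 1–2.5 mm of their pad centres in both views. White came out about 2.5–3 mm off, towards the robot.
- **White's measurement is weaker:** its lid blended into the shelf, so one automatic mask did not find it, one gave doubtful values (up to about 6 mm off in the scene view, with shelf included), and a third failed. I read its position from an enlarged picture instead.
- **Camera disagreement:** the two views differ by 2–3 mm on absolute pad position, about what the calibration allows.
- **Pot and bowl:** neither moved; the picture shift was under 0.1 pixel in both views.
- **Look-alikes:** I never went to touch them, but I only checked by eye that they stayed in place.

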